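# Park the index plunger of a last-length gauge and set its toe stop to a last

### The arm

A 6-joint arm with a two-finger parallel gripper is mounted at the origin on a cart in front of the work surface, level with it; the furniture and walls round the work are solid. World frame = base frame: x ahead of the robot, y to its left, z up, the work surface at z = 0. Lengths are in m, angles in degrees, forces in N, time in s.
With the tool pointing down it reaches from about 0.4 to 0.825 m from the base axis. Payload 7 kg.
Tool frame: the origin (TCP) lies on the centre line of the jaws, within the pads' length; the fingertips stand 11 mm ahead of it and the grasp point (between the pads) lies 8 mm behind it; z points along the fingers, y is the line along which they close (so a half turn about z gives the same grasp; the last joint's range is limited). The gripper opens to 88 mm and grips with 3 to 60 N. Pads are 19 mm wide; open, the fingers measure 130 mm over their backs; the gripper's body (78 mm by 193 mm) begins 47 mm behind the grasp point.
Start: joints at [90.762, 20.546, 0.682, 0, -70.136, -16.507], TCP at [0.183, 0.65, 0.238] pointing down, gripper open.
Joint ranges: [-176.03, 176.03], [-82.01, 121.73], [-58.28, 71.71], [-173.87, 95.51], [-174.79, -0.11], [-173.66, 173.66]. Speed limits (degrees/s): [136.94, 136.94, 172.46, 180, 180, 180].

### API

Orientations are given as [roll, pitch, yaw] about the fixed x, y, z axes, in that order (R = Rz(yaw) Ry(pitch) Rx(roll)).
In Python, from plant import r, capture, camera_model, job gives the robot as it stands.
- The arm moves only by the tool drive_tool, never from a script. Its argument "increments" is a list that holds one entry, the list of rows, each a list of 5 numbers: the gripper's target within -1 to 1 (fully open at 1, half-way at 0, shut at -1), then the shift along the tool's x, y, z scaled (see below), then the turn about the tool's z scaled (see below). In form: [[[gripper, tx, ty, tz, roll], ...]]. A call has 1 to 5 rows; each row is the pose to reach, as a shift and turn from the pose commanded when the call began, along the tool's axes at that moment, turning the shorter way round; what a row does not reach only later rows make up. The controller multiplies each number of a shift by 120 mm and each number of a turn by 360 degrees. A row lasts 1/8 s, in which the tool goes at most 62.5 mm and 10.7 degrees, less where a joint would pass 70% of its speed; a pose out of reach is approached as far as the arm can. A call with a number of a shift or a turn outside -1 to 1 is refused whole. A call with a gripper value outside its range is refused whole. The fingers move at their own pace and stop on an object; "squeeze" is the grip in N (left out, the last holds). Time passes only in rows, so rows that repeat a pose let the fingers close. It gives the time, the measured TCP pose, the force, the opening and the grip force at its end, in the units of the state.
- r.get_state(): the state, without advancing time (a new reading comes with each control period).
- capture(name): name is "scene" or "top" or "wrist"; returns the picture (480x640x3 uint8, red, green, blue); there is no depth.
- camera_model(name): a dict with "camera_matrix" (3x3 intrinsics, pixels), "rvec" (rotation vector, rad) and "tvec" (3), from world to camera coordinates, as OpenCV has them. Camera axes: x right, y down, z forward; pixel columns grow to the right and rows downward; lengths in m; the calibration is good to about 2 mm. A picture is of the moment at which its call begins: read the wrist's pose just before it. camera_model takes no time and is no camera call; for the wrist camera it gives the pose at the moment of the call.
- job.close_job(): hands the job in; it is judged then, once.
The state is a dict: "time_s": time; "joints": joint angles; "qd": joint speeds; "joint_torque": joint torques, N m; "tcp_pos": TCP position; "eef_rot": TCP orientation; "contact_force": force on the tool from outside, world axes, zero at the start; "moment": the same for the moment, N m; "gripper_width": finger opening in m; "gripper_force": force on a finger pad.
Only numpy, scipy, OpenCV 4.12 (cv2) and the standard library are available. Lean on these libraries where they do the work, as an engineer would, in place of code of your own. Each camera call takes 0.05 s, during which the arm holds its last target. There are 200 camera calls.

### The job

A batch of odd-sized lasts is to be measured on the length gauge, so its toe stop must ride free of the index notches: pull the sprung plunger up, turn it clockwise (seen from above) and feel for its rest notch, letting it settle in so that it stays up by itself. Then slide the toe stop gently up to the white last and push on until the last's heel sits against the wooden heel block with the stop touching its toe, without squeezing it. Never force the plunger, and leave everything else on the bench where it lies.

Things in the scene. Friction and masses are not known exactly. Their poses are not given: they have to be found in the camera images.
- gauge: last-length gauge, fixed: flat grey metal bed 430 mm long (its y), 100 wide, 14 thick; origin at bench level under its centre, z up. At the +y end a wooden heel block, 84 wide, up to 88 above the bench. Two wooden side rails, 12 high, 76 apart, from y = +10 to +184 mm, keep the last straight. Along the middle of the other half runs a strip of index notches 14 mm apart, in which the plunger locks the toe stop
- heel_face (a point): centre of the heel block's face that looks to the gauge's -y: 190 mm from the gauge's origin along +y, 44 above the bench. Axes as the gauge's
- toe_stop: toe stop, dark steel saddle 116 wide, 104 long, sliding on the bed along the gauge's y; about 2 N of friction when unlocked, 0.8 mm of play when locked. Axes as the gauge's; origin at bench level under the plunger's axis (gauge y = -129 mm at the start). Carries a grey toe plate (72 wide, up to 60 above the bench), the plunger in a steel housing and, at the back, a thumb plate
- toe_face (a point): on the toe plate's flat front face, which looks to +y: 44 mm from the plunger's axis along +y, 22 above the bench
- thumb_plate (a point): on the back face (looking to -y) of the thumb plate, an upright grey plate 48 wide, 10 thick, from 32 to 64 mm above the bench: 64 mm from the plunger's axis along -y, 50 above the bench. Push here, along the gauge's +y
- plunger: index plunger; moves only straight up out of the toe stop, against its spring: 6 N when down, 12 N when 12 mm up; a solid stop ends the pull at 14 mm, where the force climbs steeply: pull with under 35 N, turn with under 0.4 N m. It must be 12 mm up before it can turn to the notch, and stays 8 mm up when parked. Origin on its axis, at bench level when it is down; axes as the gauge's
- knob_grip (a point): point to grip on the knob, on the plunger's axis, 88 mm above the bench when down. The knob is a black bar 48 mm long (this point's x), 14 thick (its y), from 70 to 99 mm above the bench when down; the collar's horns below reach 64 mm. The point rises and turns with the knob
- knob (a joint): turn of the knob, rad: near 0 at the start (bar along the gauge's x), grows clockwise seen from above. Its square 5 mm cross key works on a collar 36 mm across: low gap; clockwise of it a land 12 mm higher; then the rest notch, 6.6 wide, 4 below the land; then a horn that stops the turn. The housing is held by a lock nut at an angle nobody measured: the notch lies somewhere at 0.66 to 1.36, the horn stops the turn 0.06 beyond
- white_last: white shoe last, 67 x 222 x 85 mm, 0.4 to 0.75 kg, lying sole down between the side rails with 8 to 28 mm between its heel and the heel block; slides on the bed with about 2 to 5 N; the stop must never press it with over 30 N. Origin at the middle of its underside, y along it: heel 110 mm towards +y, toe tip 111 mm towards -y at about 7 mm above the bed
- tan_last: tan last, 75 x 249 x 96 mm, behind the gauge; bystander, origin under its centre
- yellow_last: yellow last, 70 x 233 x 89 mm, on the right; bystander, origin under its centre
- tack_tin: open tin, 76 across, 46 high, to the right of the gauge; bystander, origin under its centre
- awl: stitching awl, 129 mm long, in front of the gauge; bystander, origin under its centre
- hammer: cobbler's hammer, 284 mm long, far on the right; bystander, origin under its centre
- cement_jar: brown jar, 66 across, 88 high, at the back; bystander, origin under its centre

How it is judged:
By the outcome, as a careful person would: the job done as asked, in the order asked, and still so for the second after the job is handed in, with the robot touching nothing.
It also fails if it takes over 72 s, if anything falls off the work surface, if the arm or the gripper's body presses on something with over 40 N, if the wrist force passes 120 N, or if a joint passes its speed limit or range.

## Working session

There is one attempt and no reset: what is moved stays moved. The work goes in short steps, Python scripts to look and compute and a tool call to move; the robot and the scene stay as the last step left them, time stands still between calls to the robot, and variables do not carry over. Pictures are saved under pics/ and viewed, at most 10 in all, crops included, and the job is handed in when it is done.

Besides the shell and the picture viewer there is one more tool, called after "Request:" as name([rows], argument=value, ...), one row to a line, values as JSON. drive_tool: Moves the arm, as the interface text tells. Its arguments: {"type":"object","properties":{"increments":{"type":"array"},"squeeze":{"type":"number"}},"required":["increments"]}

```bash
mkdir -p pics; ls
python3 - <<'E'
from plant import r,capture,camera_model
import cv2
print(r.get_state())
for n in("scene","top"):
    im=capture(n); cv2.imwrite(f"pics/{n}0.png",im[:,:,::-1])
    m=camera_model(n);print(n,m)
E
```

```text
pics
{'time_s': 0.0, 'joints': array([ 9.07622877e+01,  2.05917275e+01,  6.33506206e-01, -2.08490181e-02,
       -7.01360726e+01, -1.65061150e+01]), 'qd': array([ 0.0594891 ,  0.03929785, -0.02594733,  0.03053606, -0.04855191,
       -0.02611864]), 'joint_torque': array([ 6.21360687e-04, -5.82716238e+01,  2.93050647e+01,  6.99710146e+00,
        7.03025493e-03, -1.55522353e-04]), 'tcp_pos': array([0.18305348, 0.64920857, 0.23661505]), 'eef_rot': array([ 1.79904023e+02, -8.00163144e-03, -1.57509210e+01]), 'contact_force': array([-0.33706097,  0.3166942 ,  0.53580547]), 'moment': array([ 0.04579288, -0.06751992, -0.01969214]), 'gripper_force': 0.0, 'gripper_width': 0.08784502178801315}
scene {'camera_matrix': array([[458.72380733,   0.        , 314.78855984],
       [  0.        , 458.72380733, 233.7323292 ],
       [  0.        ,   0.        ,   1.        ]]), 'rvec': array([ 2.06216017, -0.5535408 ,  0.31461924]), 'tvec': array([-0.526659  ,  0.17751235,  1.18047358])}
top {'camera_matrix': array([[587.71316591,   0.        , 309.59216528],
       [  0.        , 587.71316591, 245.31130733],
       [  0.        ,   0.        ,   1.        ]]), 'rvec': array([ 2.13822689, -2.12614284,  0.18867873]), 'tvec': array([-0.07069125,  0.56222785,  1.4478686 ])}
```

View pics/top0.png

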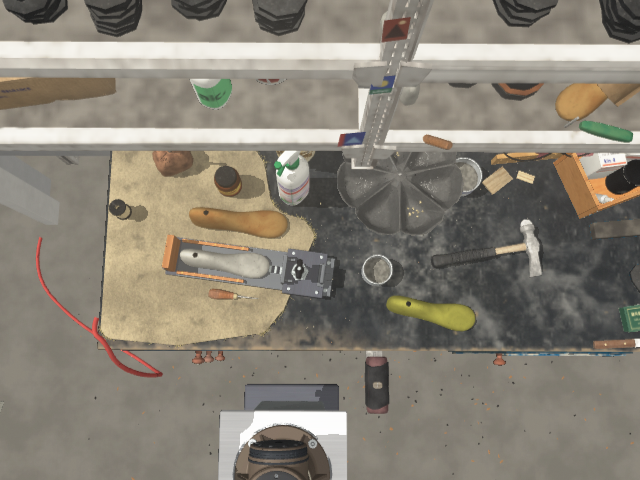

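View pics/scene0.png

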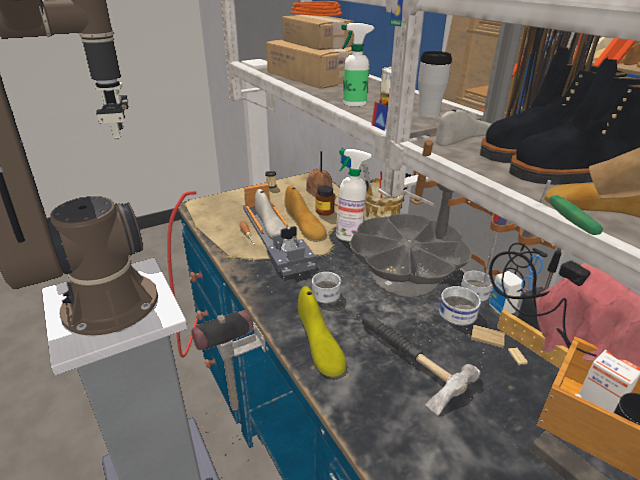

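The top view shows the gauge with its heel block at about (172,255), the white last at (225,262) and the toe stop with its knob at (298,270). The gauge's +y points left in the image. The scene view agrees.

```bash
cat > h.py <<'E'
import numpy as np,cv2
from plant import r,capture,camera_model
def ray(m,uv,z):
    R=cv2.Rodrigues(np.array(m["rvec"]))[0];t=np.array(m["tvec"]).ravel();K=m["camera_matrix"]
    d=R.T@np.linalg.solve(K,[uv[0],uv[1],1.]);c=-R.T@t
    return c+d*(z-c[2])/d[2]
def proj(m,p):
    return cv2.projectPoints(np.array(p,float).reshape(-1,3),np.array(m["rvec"]),np.array(m["tvec"]),m["camera_matrix"],None)[0].reshape(-1,2)
E
python3 - <<'E'
from h import *
im=cv2.imread("pics/top0.png");m=camera_model("top")
cv2.imwrite("pics/topc.png",cv2.resize(im[225:310,155:345],None,fx=4.2,fy=4.2,interpolation=cv2.INTER_CUBIC))
for n,uv,z in[("knob",(298,270),.099),("heelblk",(172,255),.088),("base",(283,460),0.)]:print(n,ray(m,uv,z))
E
```

```text
knob [ 0.49247374 -0.03938558  0.099     ]
heelblk [0.52945431 0.27235989 0.088     ]
base [ 0.03182408 -0.00476047  0.        ]
```

View pics/topc.png

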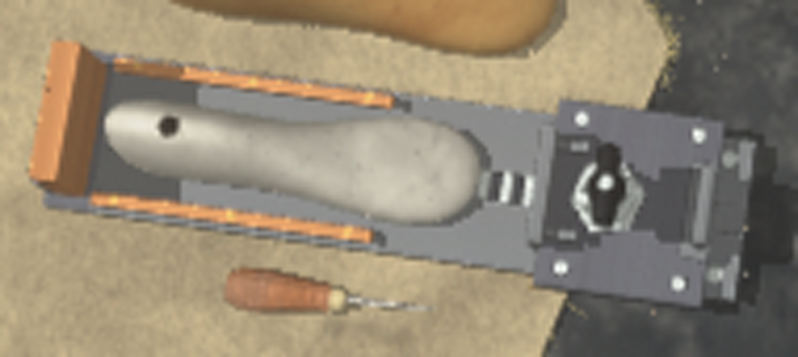

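The crop shows the knob bar at about crop (606,184), standing nearly across the bed. The rails run (115,63)→(392,100) and (92,200)→(372,237). The toe is at about (485,170).

Run:
```python
from h import *
m=camera_model("top")
f=lambda u,v,z:ray(m,(155+u/4.2,225+v/4.2),z)
a,b,c,d=f(115,63,.026),f(392,100,.026),f(92,200,.026),f(372,237,.026)
for p,q in((a,b),(c,d)):
    v=p-q;print(p,q,np.linalg.norm(v),np.degrees(np.arctan2(-v[0],v[1])))
print("knob",f(606,184,.099),"ends",f(606,148,.099),f(603,222,.099))
print("heel top edge",f(80,45,.088),f(38,180,.088))
print("saddle holes",f(581,119,.04),f(698,135,.04),f(560,267,.04),f(678,284,.04))
s=r.get_state();print(s["tcp_pos"],s["eef_rot"]); w=camera_model("wrist");print(w)
```

```text
[0.57863458 0.26181662 0.026     ] [0.55652698 0.0906136  0.026     ] 0.1726245093619242 -7.357936773088281
[0.49353857 0.27221637 0.026     ] [0.47184112 0.10081583 0.026     ] 0.1727684054662243 -7.214648112142519
knob [ 0.49542333 -0.04250101  0.099     ] ends [ 0.51658969 -0.04232365  0.099     ] [ 0.47318719 -0.04094685  0.099     ]
heel top edge [0.57797792 0.26949405 0.088     ] [0.49731881 0.29044805 0.088     ]
saddle holes [ 0.54312928 -0.02608058  0.04      ] [ 0.53369916 -0.09730961  0.04      ] [ 0.45278162 -0.01434857  0.04      ] [ 0.44293621 -0.08545255  0.04      ]
[0.18303551 0.64925752 0.23672517] [ 1.79913344e+02 -9.13801177e-03 -1.57484116e+01]
{'camera_matrix': array([[370.94105238,   0.        , 316.20287734],
       [  0.        , 370.94105238, 236.85017433],
       [  0.        ,   0.        ,   1.        ]]), 'rvec': array([-1.77081642,  2.33937961,  0.3591451 ]), 'tvec': array([ 0.67401399, -0.03720541,  0.39107392])}
```

Request:
drive_tool([
  [[0,0.27,0.32,0,0],[0,0.54,0.65,0,0],[0,0.815,0.968,0,0],[0,0.815,0.968,0,0]],
])

```text
time_s: 0.6
tcp_pos: [0.2467, 0.5085, 0.238]
eef_rot: [180.0, 0.0, -15.9]
contact_force: [-0.7, 1.3, -0.3]
gripper_width: 0.0532
gripper_force: 0.0
```

Request:
drive_tool([
  [[0,0.27,0.32,0,0],[0,0.54,0.65,0,0],[0,0.815,0.968,0,0]],
])

```text
time_s: 0.98
tcp_pos: [0.3086, 0.372, 0.2373]
eef_rot: [180.0, -0.0, -15.7]
contact_force: [0.9, 0.4, 0.9]
gripper_width: 0.0437
gripper_force: 0.0
```

Request:
drive_tool([
  [[0,0.27,0.32,0,0],[0,0.54,0.65,0,0],[0,0.815,0.968,0,0]],
])

```text
time_s: 1.35
tcp_pos: [0.3714, 0.2337, 0.2376]
eef_rot: [-180.0, -0.0, -15.7]
contact_force: [0.6, 0.9, 0.5]
gripper_width: 0.0436
gripper_force: 0.0
```

Request:
drive_tool([
  [[0,0.27,0.32,0,0],[0,0.54,0.65,0,0],[0,0.815,0.968,0,0]],
])

```text
time_s: 1.72
tcp_pos: [0.4342, 0.0952, 0.2377]
eef_rot: [-180.0, -0.0, -15.7]
contact_force: [1.5, 0.7, -0.3]
gripper_width: 0.0435
gripper_force: 0.0
```

Request:
drive_tool([
  [[0,0.27,0.32,0,-0.01],[0,0.54,0.65,0,-0.02],[0,0.815,0.968,0.2,-0.0235],[0,0.815,0.968,0.2,-0.0235],[0,0.815,0.968,0.2,-0.0235]],
])

```text
time_s: 2.35
tcp_pos: [0.4964, -0.042, 0.2133]
eef_rot: [180.0, 0.0, -7.3]
contact_force: [0.2, -0.1, 0.3]
gripper_width: 0.0441
gripper_force: 0.0
```

Run:
```python
from h import *
s=r.get_state();print(s["tcp_pos"],s["eef_rot"],s["contact_force"],s["joints"])
m=camera_model("wrist");im=capture("wrist")
cv2.imwrite("pics/w1.png",im[:,:,::-1])
R=cv2.Rodrigues(m["rvec"])[0];print("cam",-R.T@m["tvec"].ravel())
print(proj(m,[[.4955,-.0425,.099],[.4965,-.042,.099]]))
np.savez("w1.npz",**m)
```

```text
[ 0.49637982 -0.04199214  0.21334036] [ 1.79977482e+02  4.05289519e-02 -7.34217723e+00] [ 0.24564087 -0.104829    0.33292331] [ 1.78121233e+01  4.84582566e+00 -2.31866460e+01  3.57318536e-03
 -6.20137852e+01  6.48440294e+01]
cam [ 0.57800328 -0.05254963  0.35942694]
[[316.71338648 237.58217228]
 [315.86705137 236.38140468]]
```

View pics/w1.png

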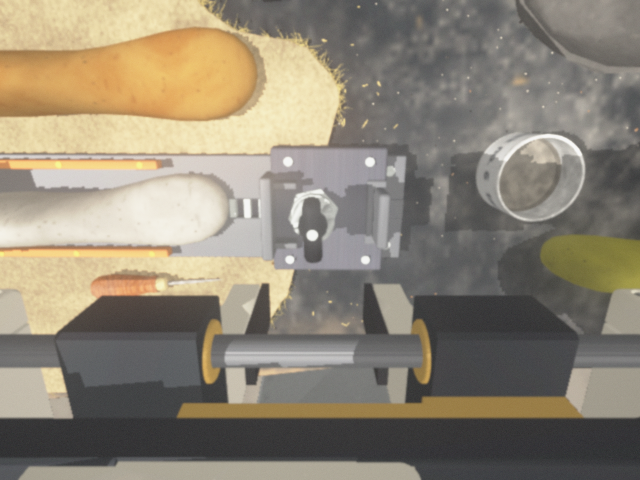

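The wrist view shows the knob bar with its white centre dot at (312,236), about 4 px left of where I predicted it. The jaws are at the right angle to the bar. I'll measure it with a mask.

Run:
```python
from h import *
m=dict(np.load("w1.npz"));im=cv2.imread("pics/w1.png")
g=cv2.cvtColor(im,cv2.COLOR_BGR2GRAY)
roi=g[190:272,285:345]
mask=((roi<32)*255).astype(np.uint8)
n,l,st,c=cv2.connectedComponentsWithStats(mask)
i=1+np.argmax(st[1:,4]);print(st[i],c[i]+[285,190])
ys,xs=np.where(l==i)
rect=cv2.minAreaRect(np.c_[xs+285,ys+190].astype(np.float32));print(rect)
for row in range(195,270,5):print(row,"".join("%4d"%v for v in g[row,295:330:2]))
yx=np.argwhere(g[225:248,303:322]>170);d=yx.mean(0)[::-1]+[303,225];print("dot",d,ray(m,d,.099),ray(m,d,.101))
for p in((312.5,205),(312,236),(312,260)):print(ray(m,p,.099))
```

```text
Traceback (most recent call last):
ValueError: attempt to get argmax of an empty sequence
```

Run:
```python
from h import *
m=dict(np.load("w1.npz"));im=cv2.imread("pics/w1.png")
g=cv2.cvtColor(im,cv2.COLOR_BGR2GRAY)
for row in range(195,270,4):print(row,"".join("%4d"%v for v in g[row,295:330:2]))
yx=np.argwhere(g[228:245,305:320]>150);d=yx.mean(0)[::-1]+[305,228];print("dot",d,ray(m,d,.099),ray(m,d,.101))
for p in((312.5,205),(312,236),(312,260)):print(ray(m,p,.099))
```

```text
195  173 233 243 241 225 216 217 226 229 226 226 225 215 182 184 185 146 130
199  239 236 233 230 201 131 115 111 110 109 112 118 174 197 203 228 197 177
203  237 231 230 233 152 111 111 112 111 112 111 109 118 187 198 194 194 196
207  223 224 242 223 122 116 117 116 112 111 107 109 117 182 170 155 163 173
211  232 242 238 208 119 116 118 117 118 112 113 108 113 156 162 172 180 180
215  243 239 223 163 114 111 117 117 113 111 110 109 107 109 133 177 187 187
219  238 221 151 109 108 109 114 117 111 110 108 107 105 104 104 117 158 161
223  243 236 132 110 106 108 110 112 109 106 103 106 102 101 102 104 137 173
227  222 182 113 107 104 109 107 113 110 106 104 105 103 100 102 102 144 185
231  209 225 146 110 105 110 154 232 242 241 222 130 102 102 101 116 181 185
235  128 134 127 117 107 124 232 244 245 244 244 227 105 106 137 180 184 171
239  117 121 125 124 112 104 137 223 241 241 214 118 101 126 175 172 162 160
243  146 124 122 122 128  99 101 104 103 101  99  99  97 108 152 161 157 160
247  173 135 129 140 137  91  90  98  96  97  95  91  92 103 152 158 160 158
251  160 159 159 158 135  92  87  90  92  89  90  87  85  90 147 161 160 160
255  160 158 160 156 138  88  87  86  89  85  85  82  80  90 147 159 160 158
259  138 153 158 156 153 124  86  82  86  85  84  80  79 118 154 158 160 156
263  159 160 158 157 153 154 151 144 136 137 140 145 157 158 154 157 159 158
267  160 158 157 155 153 153 154 155 156 156 153 154 155 154 155 158 157 156
dot [311.71794872 234.77777778] [ 0.49811583 -0.03913265  0.099     ] [ 0.49872934 -0.03923569  0.101     ]
[ 0.52020834 -0.04262121  0.099     ]
[ 0.49715551 -0.03921497  0.099     ]
[ 0.47841535 -0.03673992  0.099     ]
```

Request:
drive_tool([
  [[0,0.008,-0.02,0.3,0],[0,0.008,-0.02,0.55,0],[0,0.008,-0.02,0.55,0],[0,0.008,-0.02,0.55,0]],
])

```text
time_s: 2.9
tcp_pos: [0.4984, -0.0389, 0.1491]
eef_rot: [-180.0, -0.1, -7.2]
contact_force: [1.4, 0.5, 0.3]
gripper_width: 0.0436
gripper_force: 0.0
```

Run:
```python
from h import *
s=r.get_state();print(s["tcp_pos"],s["eef_rot"])
m=camera_model("wrist");im=capture("wrist")
cv2.imwrite("pics/w2.png",im[:,:,::-1]);np.savez("w2.npz",**m)
print(proj(m,[[.498,-.039,.099],[.4955,-.0425,.099]]))
t=capture("top");cv2.imwrite("pics/t2.png",t[:,:,::-1])
```

```text
[ 0.49838305 -0.0388876   0.14909712] [-1.79979918e+02 -1.11478259e-01 -7.18171357e+00]
[[316.17988982 271.25053384]
 [322.78015907 274.55203578]]
```

View pics/w2.png

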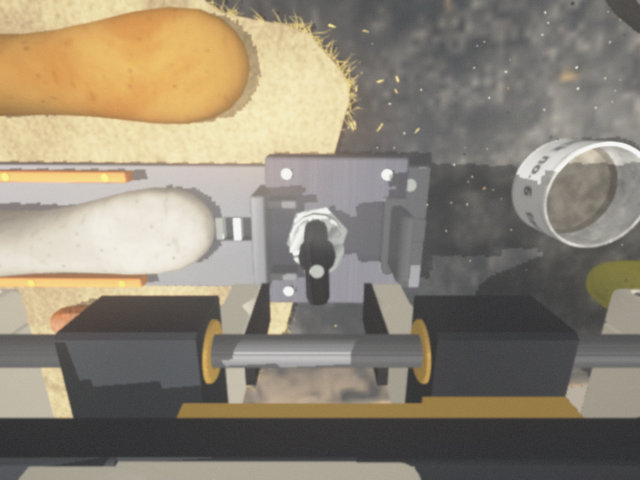

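The centre dot is at (316,271), which matches the prediction for (0.498,-0.039), so the jaws are centred. Next I descend and close lightly.

Request:
drive_tool([
  [[0,0,0,0.25,0],[0,0,0,0.45,0],[0,0,0,0.56,0],[0,0,0,0.56,0]],
])

```text
time_s: 3.5
tcp_pos: [0.4975, -0.0398, 0.0803]
eef_rot: [180.0, 0.0, -7.3]
contact_force: [-1.1, -0.0, 1.0]
gripper_width: 0.0439
gripper_force: 0.0
```

Request:
drive_tool([
  [[-1,0,0,0,0],[-1,0,0,0,0],[-1,0,0,0,0],[-1,0,0,0,0],[-1,0,0,0,0]],
], squeeze=5)

```text
time_s: 4.12
tcp_pos: [0.498, -0.0396, 0.0808]
eef_rot: [-180.0, -0.1, -7.3]
contact_force: [0.5, 1.3, 3.1]
gripper_width: 0.014
gripper_force: 5.0
```

```bash
cat > st.py <<'E'
from plant import r
s=r.get_state()
for k in("time_s","tcp_pos","eef_rot","contact_force","moment","gripper_width","gripper_force"):print(k,s[k])
E
python3 st.py
```

```text
time_s 4.125
tcp_pos [ 0.49797211 -0.03961112  0.08075414]
eef_rot [-1.79979109e+02 -5.58369921e-02 -7.27333274e+00]
contact_force [0.46024819 1.26752971 3.09725987]
moment [ 0.5113621  -0.04107957  0.0104291 ]
gripper_width 0.014023139393751468
gripper_force 4.999696612358093
```

Request:
drive_tool([
  [[-1,0,0,0,0],[-1,0,0,0,0],[-1,0,0,-0.025,0],[-1,0,0,-0.05,0],[-1,0,0,-0.05,0]],
], squeeze=35)

```text
time_s: 4.75
tcp_pos: [0.4976, -0.0396, 0.0862]
eef_rot: [-180.0, -0.0, -7.3]
contact_force: [4.6, 2.1, -8.6]
gripper_width: 0.014
gripper_force: 35.0
```

```bash
python3 st.py
```

```text
time_s 4.75
tcp_pos [ 0.49764942 -0.03963839  0.08616129]
eef_rot [-1.79983150e+02 -1.15510110e-02 -7.29341916e+00]
contact_force [ 4.59251933  2.0850771  -8.63751859]
moment [ 0.57121352 -2.09268757 -0.03477952]
gripper_width 0.014022934026569086
gripper_force 34.99777615070343
```

Request:
drive_tool([
  [[-1,0.004,0,-0.02,0],[-1,0.004,0,-0.04,0],[-1,0.004,0,-0.055,0],[-1,0.004,0,-0.055,0]],
])

```text
time_s: 5.25
tcp_pos: [0.4977, -0.0399, 0.0928]
eef_rot: [180.0, 0.0, -7.3]
contact_force: [4.3, 1.3, -12.4]
gripper_width: 0.0137
gripper_force: 35.0
```

```bash
python3 st.py
```

```text
time_s 5.25
tcp_pos [ 0.49768371 -0.0398773   0.09284643]
eef_rot [ 1.79999738e+02  2.35425449e-02 -7.29479895e+00]
contact_force [  4.31261677   1.31000821 -12.42679318]
moment [ 0.59391062 -1.91292771 -0.02410689]
gripper_width 0.013702063933913433
gripper_force 34.997180700302124
```

Request:
drive_tool([
  [[-1,0.006,0,-0.005,0],[-1,0.006,0,-0.005,0],[-1,0.006,0,-0.005,0]],
])

```text
time_s: 5.62
tcp_pos: [0.4979, -0.0401, 0.0932]
eef_rot: [180.0, 0.1, -7.3]
contact_force: [1.4, 1.2, -14.6]
gripper_width: 0.0139
gripper_force: 35.0
```

```bash
python3 st.py
```

```text
time_s 5.625
tcp_pos [ 0.49792231 -0.04010834  0.09319836]
eef_rot [ 1.79976648e+02  8.22316407e-02 -7.29942999e+00]
contact_force [  1.36637659   1.16946948 -14.624123  ]
moment [ 0.68178696 -0.86222013  0.03390459]
gripper_width 0.013924942090047467
gripper_force 34.99672830104828
```

Request:
drive_tool([
  [[-1,0,0,0,0.008],[-1,0,0,0,0.016],[-1,0,0,0,0.024],[-1,0,0,0,0.024]],
])

```text
time_s: 6.12
tcp_pos: [0.4979, -0.0401, 0.0932]
eef_rot: [180.0, 0.1, -15.9]
contact_force: [1.3, 1.7, -12.8]
gripper_width: 0.0136
gripper_force: 35.0
```

```bash
python3 st.py
```

```text
time_s 6.125
tcp_pos [ 0.49793237 -0.0401309   0.0932275 ]
eef_rot [ 1.79964595e+02  7.42409507e-02 -1.59214615e+01]
contact_force [  1.34556039   1.68809645 -12.80751567]
moment [ 0.64510516 -0.66625188  0.01139661]
gripper_width 0.013645749450136989
gripper_force 34.997466802597046
```

Request:
drive_tool([
  [[-1,0,0,0,0.018],[-1,0,0,0,0.036],[-1,0,0,0,0.053],[-1,0,0,0,0.07],[-1,0,0,0,0.07]],
])

```text
time_s: 6.75
tcp_pos: [0.4979, -0.0402, 0.0933]
eef_rot: [179.9, 0.1, -41.0]
contact_force: [0.2, 1.1, -13.8]
gripper_width: 0.0135
gripper_force: 35.0
```

```bash
python3 st.py
```

```text
time_s 6.75
tcp_pos [ 0.49791616 -0.04019374  0.09325291]
eef_rot [ 1.79927833e+02  5.08839239e-02 -4.10402588e+01]
contact_force [  0.17054721   1.11488461 -13.78486504]
moment [ 0.37144215 -0.41725197 -0.01839367]
gripper_width 0.013547968445688192
gripper_force 34.99761700630188
```

Request:
drive_tool([
  [[-1,0,0,0.006,0],[-1,0,0,0.009,0],[-1,0,0,0.009,0]],
])

```text
time_s: 7.12
tcp_pos: [0.498, -0.0402, 0.0922]
eef_rot: [179.9, 0.0, -41.1]
contact_force: [-1.1, 1.0, -12.3]
gripper_width: 0.0144
gripper_force: 35.0
```

```bash
python3 st.py
```

```text
time_s 7.125
tcp_pos [ 0.498014   -0.04017329  0.09222213]
eef_rot [ 1.79936132e+02  4.33144973e-02 -4.10899980e+01]
contact_force [ -1.07359775   1.01606663 -12.2917579 ]
moment [ 0.11034458  0.43758937 -0.01410916]
gripper_width 0.014356175834343676
gripper_force 34.99705910682678
```

Request:
drive_tool([
  [[-1,0,0,0.006,0],[-1,0,0,0.006,0],[-1,0,0,0.006,0]],
])

```text
time_s: 7.5
tcp_pos: [0.4981, -0.0401, 0.0916]
eef_rot: [179.9, 0.0, -41.1]
contact_force: [-1.7, -1.0, -11.6]
gripper_width: 0.0139
gripper_force: 35.0
```

```bash
python3 st.py
```

```text
time_s 7.5
tcp_pos [ 0.49813782 -0.04012472  0.09156309]
eef_rot [ 1.79948308e+02  3.58013369e-02 -4.11281936e+01]
contact_force [ -1.66452883  -0.96942152 -11.64828219]
moment [-0.12808605  1.03967609  0.0113495 ]
gripper_width 0.013887467280061235
gripper_force 34.996907114982605
```

Request:
drive_tool([
  [[-1,0,0,0.005,0],[-1,0,0,0.005,0],[-1,0,0,0.005,0]],
])

```text
time_s: 7.88
tcp_pos: [0.4982, -0.0401, 0.091]
eef_rot: [180.0, 0.0, -41.1]
contact_force: [-3.8, 0.2, -12.9]
gripper_width: 0.0141
gripper_force: 35.0
```

```bash
python3 st.py
```

```text
time_s 7.875
tcp_pos [ 0.49819938 -0.04009748  0.09097831]
eef_rot [ 1.79954870e+02  3.15319729e-02 -4.11304667e+01]
contact_force [ -3.76267993   0.24955626 -12.90230766]
moment [-0.27065348  1.55343917  0.01186846]
gripper_width 0.014102703412258139
gripper_force 34.99729514122009
```

Request:
drive_tool([
  [[-1,-0.004,0,0.01,0],[-1,-0.004,0,0.02,0],[-1,-0.004,0,0.03,0],[-1,-0.004,0,0.03,0]],
])

```text
time_s: 8.38
tcp_pos: [0.4982, -0.0397, 0.0875]
eef_rot: [180.0, 0.0, -41.1]
contact_force: [-3.7, -1.7, -9.9]
gripper_width: 0.0138
gripper_force: 35.0
```

```bash
python3 st.py
```

```text
time_s 8.375
tcp_pos [ 0.49823886 -0.03966464  0.08748119]
eef_rot [ 1.79986664e+02  7.63381046e-03 -4.11277860e+01]
contact_force [-3.70638994 -1.65936694 -9.94637134]
moment [-0.57511951  1.70664519 -0.02855319]
gripper_width 0.013755364659128135
gripper_force 34.99760448932648
```

Request:
drive_tool([
  [[-1,0,0.004,-0.015,0],[-1,0,0.004,-0.03,0],[-1,0,0.004,-0.045,0],[-1,0,0.004,-0.05,0],[-1,0,0.004,-0.05,0]],
])

```text
time_s: 9.0
tcp_pos: [0.4981, -0.0399, 0.0936]
eef_rot: [-180.0, -0.0, -41.1]
contact_force: [-2.8, 0.9, -12.0]
gripper_width: 0.0136
gripper_force: 35.0
```

Request:
drive_tool([
  [[-1,0,0,0,0.008],[-1,0,0,0,0.016],[-1,0,0,0,0.016]],
])

```text
time_s: 9.38
tcp_pos: [0.4981, -0.0399, 0.0935]
eef_rot: [-180.0, -0.0, -46.9]
contact_force: [-2.9, 1.0, -12.6]
gripper_width: 0.0135
gripper_force: 35.0
```

```bash
python3 st.py
```

```text
time_s 9.375
tcp_pos [ 0.49808964 -0.0398991   0.09354787]
eef_rot [-1.79986910e+02 -1.72566005e-03 -4.68674686e+01]
contact_force [ -2.91431927   0.95923388 -12.61054368]
moment [ 0.36375191  1.07881111 -0.01400951]
gripper_width 0.013527756267932947
gripper_force 34.997647404670715
```

Request:
drive_tool([
  [[-1,0,0,0.008,0],[-1,0,0,0.016,0],[-1,0,0,0.016,0]],
])

```text
time_s: 9.75
tcp_pos: [0.4983, -0.0399, 0.0923]
eef_rot: [-180.0, -0.0, -46.8]
contact_force: [-5.6, 2.5, -3.2]
gripper_width: 0.0136
gripper_force: 35.0
```

Request:
drive_tool([
  [[-1,0,0,-0.008,0],[-1,0,0,-0.016,0],[-1,0,0,-0.016,0],[-1,0,0,-0.016,0.01],[-1,0,0,-0.016,0.01]],
])

```text
time_s: 10.38
tcp_pos: [0.4981, -0.04, 0.0934]
eef_rot: [-180.0, 0.0, -50.5]
contact_force: [-3.0, 0.9, -13.7]
gripper_width: 0.0134
gripper_force: 35.0
```

Request:
drive_tool([
  [[-1,0,0,0.008,0],[-1,0,0,0.016,0],[-1,0,0,0.016,0]],
])

```text
time_s: 10.75
tcp_pos: [0.4982, -0.04, 0.0925]
eef_rot: [-180.0, -0.0, -50.4]
contact_force: [-6.1, 2.0, -1.6]
gripper_width: 0.0139
gripper_force: 35.0
```

Request:
drive_tool([
  [[-1,0,0,0,0],[-1,0,0,0,0],[-1,0,0,0,0.005],[-1,0,0,0,0.01],[-1,0,0,0,0.01]],
], squeeze=6)

```text
time_s: 11.38
tcp_pos: [0.4988, -0.04, 0.0925]
eef_rot: [-179.9, -0.1, -54.1]
contact_force: [-4.1, 0.4, 3.3]
gripper_width: 0.0143
gripper_force: 6.0
```

```bash
python3 st.py
```

```text
time_s 11.375
tcp_pos [ 0.49877822 -0.04000513  0.09249233]
eef_rot [-1.79929154e+02 -6.07930517e-02 -5.40604833e+01]
contact_force [-4.0737869   0.41563103  3.3142474 ]
moment [0.11038653 1.82729488 0.0836795 ]
gripper_width 0.014317539642156419
gripper_force 6.0006411373615265
```

Request:
drive_tool([
  [[-1,-0.003,0.004,-0.006,0],[-1,-0.003,0.004,-0.006,0.005],[-1,-0.003,0.004,-0.006,0.01],[-1,-0.003,0.004,-0.006,0.01]],
])

```text
time_s: 11.88
tcp_pos: [0.498, -0.0399, 0.0926]
eef_rot: [-179.9, -0.0, -57.7]
contact_force: [-0.2, -1.1, -0.1]
gripper_width: 0.014
gripper_force: 6.0
```

```bash
python3 st.py
```

```text
time_s 11.875
tcp_pos [ 0.49803903 -0.03987989  0.09264866]
eef_rot [-1.79937891e+02 -2.96122599e-02 -5.77137561e+01]
contact_force [-0.19194577 -1.07234493 -0.0659322 ]
moment [-0.17110466  0.15808368  0.02059048]
gripper_width 0.014034417549980608
gripper_force 5.998595282435417
```

Request:
drive_tool([
  [[-1,0,0,0,0.005],[-1,0,0,0,0.01],[-1,0,0,0,0.01]],
])

```text
time_s: 12.25
tcp_pos: [0.4979, -0.0399, 0.0926]
eef_rot: [-179.9, -0.0, -61.3]
contact_force: [0.5, -0.7, 0.8]
gripper_width: 0.0139
gripper_force: 6.0
```

```bash
python3 st.py|grep mom
```

```text
moment [-0.12306909 -0.23658015 -0.01469558]
```

Request:
drive_tool([
  [[-1,0,0,0,0.005],[-1,0,0,0,0.01],[-1,0,0,0,0.01]],
])

```text
time_s: 12.62
tcp_pos: [0.4978, -0.0399, 0.0926]
eef_rot: [-180.0, -0.0, -64.9]
contact_force: [0.8, 0.2, 1.7]
gripper_width: 0.0141
gripper_force: 6.0
```

```bash
python3 st.py|grep mom
```

```text
moment [-0.09266315 -0.4816569   0.03638271]
```

Request:
drive_tool([
  [[-1,0,0,0,0.005],[-1,0,0,0,0.01],[-1,0,0,0,0.01]],
])

```text
time_s: 13.0
tcp_pos: [0.4977, -0.0399, 0.0925]
eef_rot: [-180.0, -0.0, -68.5]
contact_force: [2.6, -0.2, 1.0]
gripper_width: 0.0139
gripper_force: 6.0
```

```bash
python3 st.py|grep mom
```

```text
moment [-0.01747811 -0.76740949  0.03998658]
```

Request:
drive_tool([
  [[-1,0,0,0,0.005],[-1,0,0,0,0.01],[-1,0,0,0,0.01]],
])

```text
time_s: 13.38
tcp_pos: [0.4976, -0.0399, 0.0924]
eef_rot: [-180.0, -0.0, -72.1]
contact_force: [2.5, -0.5, 1.4]
gripper_width: 0.014
gripper_force: 6.0
```

```bash
python3 st.py|grep mom
```

```text
moment [-0.01316271 -1.05162158 -0.02227784]
```

Request:
drive_tool([
  [[-1,0,0,0,0.005],[-1,0,0,0,0.01],[-1,0,0,0,0.01]],
])

```text
time_s: 13.75
tcp_pos: [0.4974, -0.04, 0.0922]
eef_rot: [-180.0, 0.0, -75.7]
contact_force: [2.9, 0.5, -0.7]
gripper_width: 0.0141
gripper_force: 6.0
```

```bash
python3 st.py|grep mom
```

```text
moment [ 0.01390929 -1.35824863  0.02026844]
```

Request:
drive_tool([
  [[-1,0,0,0,0.005],[-1,0,0,0,0.01],[-1,0,0,0,0.01]],
])

```text
time_s: 14.12
tcp_pos: [0.4973, -0.0399, 0.092]
eef_rot: [180.0, 0.0, -79.3]
contact_force: [5.2, 1.6, -6.2]
gripper_width: 0.0139
gripper_force: 6.0
```

```bash
python3 st.py|grep mom
```

```text
moment [ 0.15072002 -1.81120804 -0.10550403]
```

Request:
drive_tool([
  [[-1,0,0,0.01,0.002],[-1,0,0,0.02,0.002],[-1,0,0,0.03,0.002],[-1,0,0,0.03,0.002]],
])

```text
time_s: 14.62
tcp_pos: [0.4976, -0.0401, 0.0898]
eef_rot: [-180.0, -0.0, -80.0]
contact_force: [0.7, 0.2, 6.4]
gripper_width: 0.0139
gripper_force: 6.0
```

```bash
python3 st.py
```

```text
time_s 14.625
tcp_pos [ 0.49761427 -0.04010819  0.08976044]
eef_rot [-1.79962787e+02 -2.54745612e-02 -7.99868134e+01]
contact_force [0.71635955 0.21543623 6.36032652]
moment [ 0.19041069 -0.25637905  0.09139035]
gripper_width 0.013893706213361449
gripper_force 6.002766564488411
```

Request:
drive_tool([
  [[-1,0,0,-0.008,0.006],[-1,0,0,-0.008,0.006],[-1,0,0,-0.008,0.006]],
])

```text
time_s: 15.0
tcp_pos: [0.4973, -0.0401, 0.0899]
eef_rot: [180.0, -0.0, -82.1]
contact_force: [2.3, 0.3, 0.5]
gripper_width: 0.0141
gripper_force: 6.0
```

```bash
python3 st.py
```

```text
time_s 15.0
tcp_pos [ 0.49732707 -0.04007226  0.08986795]
eef_rot [ 1.79992213e+02 -1.02040399e-02 -8.21215955e+01]
contact_force [2.28986531 0.25538886 0.46385271]
moment [-0.05388246 -0.93047262 -0.00268502]
gripper_width 0.014060413195032923
gripper_force 5.9981536120176315
```

Request:
drive_tool([
  [[-1,0,0,0,-0.006],[-1,0,0,0,-0.012],[-1,0,0,0,-0.014],[-1,0,0,0,-0.014]],
])

```text
time_s: 15.5
tcp_pos: [0.4975, -0.0401, 0.0899]
eef_rot: [-180.0, -0.0, -77.1]
contact_force: [3.4, -1.7, -0.4]
gripper_width: 0.0145
gripper_force: 6.2
```

```bash
python3 st.py
```

```text
time_s 15.5
tcp_pos [ 0.49754979 -0.04010996  0.08986035]
eef_rot [-1.79987737e+02 -1.14406696e-02 -7.71455944e+01]
contact_force [ 3.423474   -1.65475129 -0.43163561]
moment [-0.52249701 -1.21734471 -0.15626473]
gripper_width 0.014501686617672708
gripper_force 6.162414997816086
```

The back-turn is blocked with a torque of about 0.16 N m, so the key sits in the notch. I'll centre, release, rise and look.

Request:
drive_tool([
  [[-1,0,0,0,0.004],[-1,0,0,0,0.007],[-1,0,0,0,0.007],[0,0,0,0,0.007],[0,0,0,0,0.007]],
], squeeze=6)

```text
time_s: 16.12
tcp_pos: [0.4963, -0.0401, 0.0892]
eef_rot: [179.9, 0.0, -79.7]
contact_force: [-0.1, -0.4, -0.7]
gripper_width: 0.0281
gripper_force: 0.0
```

Request:
drive_tool([
  [[0,0,0,0,0],[0,0,0,-0.2,0],[0,0,0,-0.4,0],[0,0,0,-0.5,0],[0,0,0,-0.5,0]],
])

```text
time_s: 16.75
tcp_pos: [0.4976, -0.0399, 0.1501]
eef_rot: [-179.9, 0.0, -79.7]
contact_force: [0.7, -0.2, -1.1]
gripper_width: 0.044
gripper_force: 0.0
```

Run:
```python
from h import *
s=r.get_state();print(s["tcp_pos"],s["eef_rot"],s["joints"])
m=camera_model("wrist");im=capture("wrist")
cv2.imwrite("pics/w3.png",im[:,:,::-1]);np.savez("w3.npz",**m)
print(proj(m,[[.498,-.04,z] for z in(.099,.103,.107,.111)]))
```

```text
[ 0.49760264 -0.03985386  0.150132  ] [-1.79926928e+02  1.70874506e-02 -7.96504830e+01] [ 1.80103135e+01  8.45379507e+00 -2.81857497e+01 -8.97409702e-03
 -5.32857581e+01 -7.65544714e+00]
[[315.93988153 269.44257665]
 [315.92496422 272.1776943 ]
 [315.9094925  275.01446441]
 [315.89343488 277.95866126]]
```

View pics/w3.png

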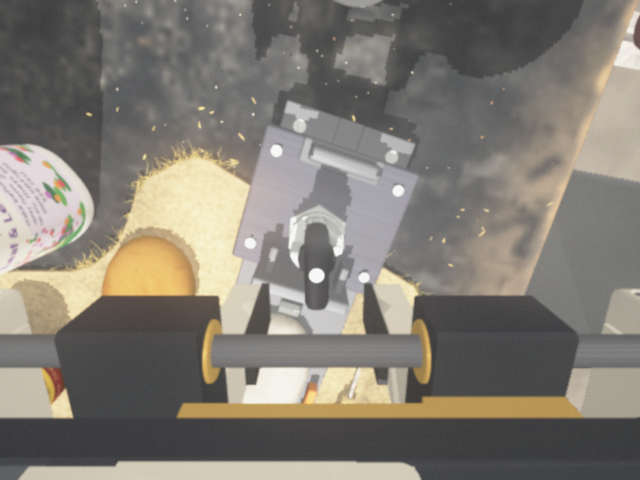

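The dot at (316,275) gives a height of 0.107 m, so the knob is parked 8 mm up at about 72°. Next I go behind the thumb plate with the fingers closed.

Request:
drive_tool([
  [[-1,0.36,0.11,0,0.02],[-1,0.717,0.224,0,0.049],[-1,0.717,0.224,0,0.049],[-1,0.717,0.224,0,0.049]],
])

```text
time_s: 17.3
tcp_pos: [0.4859, -0.1296, 0.1488]
eef_rot: [179.9, -0.0, -97.3]
contact_force: [1.1, 0.1, 0.5]
gripper_width: 0.0092
gripper_force: 0.0
```

Run:
```python
from h import *
s=r.get_state();print(s["tcp_pos"],s["eef_rot"],s["contact_force"],s["gripper_width"])
m=camera_model("wrist");im=capture("wrist")
cv2.imwrite("pics/w4.png",im[:,:,::-1]);np.savez("w4.npz",**m)
print(proj(m,[[.498-.064*.127,-.04-.064*.992,.064],[.498,-.04,.107]]))
```

```text
[ 0.48591184 -0.12955828  0.14881954] [ 1.79915018e+02 -8.94881268e-03 -9.72751947e+01] [1.13026031 0.07273253 0.48239727] 0.009185816706664277
[[315.38695369 286.52545178]
 [315.3312666  409.87463947]]
```

View pics/w4.png

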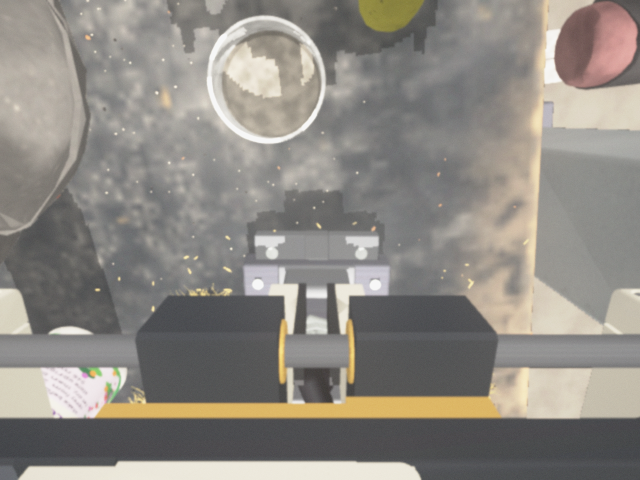

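The light bar at rows 268–283 is the thumb plate's back face. Its top edge agrees with the predicted row 286, and the tin is well clear. Next I descend and approach.

Request:
drive_tool([
  [[-1,0,0,0.3,0],[-1,0,0,0.6,0],[-1,0,0,0.765,0],[-1,0,0,0.765,0]],
])

```text
time_s: 17.85
tcp_pos: [0.4854, -0.1287, 0.0565]
eef_rot: [179.8, -0.0, -97.2]
contact_force: [0.0, 0.5, 0.4]
gripper_width: 0.0006
gripper_force: 0.0
```

Request:
drive_tool([
  [[-1,-0.05,0,0,0],[-1,-0.1,0,0,0],[-1,-0.11,0,0,0],[-1,-0.12,0,0,0]],
])

```text
time_s: 18.35
tcp_pos: [0.4885, -0.1149, 0.0584]
eef_rot: [-180.0, 0.0, -97.3]
contact_force: [-0.3, -0.7, -0.3]
gripper_width: 0.0003
gripper_force: 0.0
```

```bash
python3 st.py
python3 - <<'E'
from h import *
# toe gap from first top picture: toe tip at crop (485,170), z ~.021 ; plunger at (.498,-.040)
im=cv2.imread("pics/t2.png");m=camera_model("top")
u=np.array([.127,.992])
for uv in((483,172),(487,172)):
    p=ray(m,(155+uv[0]/4.2,225+uv[1]/4.2),.03)[:2];print("toe from axis",(p-[.498,-.04])@u)
p=ray(m,(155+535/4.2,225+180/4.2),.06)[:2];print("plate",(p-[.498,-.04])@u)
E
```

```text
time_s 18.35
tcp_pos [ 0.48849793 -0.11492926  0.05837779]
eef_rot [-1.79950291e+02  1.49940705e-02 -9.72674663e+01]
contact_force [-0.31954125 -0.6676223  -0.2541068 ]
moment [ 0.05656029 -0.04835918  0.01102384]
gripper_width 0.0003008958956443903
gripper_force 0.0
toe from axis 0.07478601649388841
toe from axis 0.07236669353895683
plate 0.040821815557554826
```

Request:
drive_tool([
  [[-1,-0.02,0,0,0],[-1,-0.04,0,0,0],[-1,-0.06,0,0,0],[-1,-0.08,0,0,0],[-1,-0.1,0,0,0]],
])

```text
time_s: 18.98
tcp_pos: [0.4899, -0.1031, 0.058]
eef_rot: [-180.0, -0.0, -97.3]
contact_force: [0.8, -3.0, 1.0]
gripper_width: 0.0001
gripper_force: 1.1
```

Request:
drive_tool([
  [[-1,-0.02,0,0,0],[-1,-0.04,0,0,0],[-1,-0.06,0,0,0],[-1,-0.08,0,0,0],[-1,-0.08,0,0,0]],
])

```text
time_s: 19.6
tcp_pos: [0.4907, -0.0934, 0.0577]
eef_rot: [180.0, 0.0, -97.3]
contact_force: [-0.5, -0.6, 0.3]
gripper_width: 0.0004
gripper_force: 0.0
```

Request:
drive_tool([
  [[-1,-0.02,0,0,0],[-1,-0.04,0,0,0],[-1,-0.055,0,0,0],[-1,-0.07,0,0,0],[-1,-0.08,0,0,0]],
])

```text
time_s: 20.23
tcp_pos: [0.4919, -0.0841, 0.0578]
eef_rot: [180.0, -0.0, -97.3]
contact_force: [-1.0, -1.9, -1.5]
gripper_width: 0.0004
gripper_force: 1.0
```

Request:
drive_tool([
  [[-1,-0.01,0,0,0],[-1,-0.02,0,0,0],[-1,-0.03,0,0,0],[-1,-0.04,0,0,0],[-1,-0.05,0,0,0]],
])

```text
time_s: 20.85
tcp_pos: [0.4928, -0.0782, 0.0579]
eef_rot: [180.0, -0.0, -97.3]
contact_force: [-1.0, -1.5, -0.5]
gripper_width: 0.0005
gripper_force: 1.0
```

Request:
drive_tool([
  [[-1,-0.01,0,0,0],[-1,-0.02,0,0,0],[-1,-0.03,0,0,0],[-1,-0.04,0,0,0],[-1,-0.05,0,0,0]],
])

```text
time_s: 21.48
tcp_pos: [0.4936, -0.0728, 0.0579]
eef_rot: [180.0, -0.0, -97.3]
contact_force: [-0.9, -5.6, -0.6]
gripper_width: 0.0004
gripper_force: 3.0
```

Request:
drive_tool([
  [[-1,-0.01,0,0,0],[-1,-0.02,0,0,0],[-1,-0.03,0,0,0],[-1,-0.04,0,0,0],[-1,-0.05,0,0,0]],
])

```text
time_s: 22.1
tcp_pos: [0.4943, -0.0668, 0.0579]
eef_rot: [180.0, -0.0, -97.3]
contact_force: [-0.9, -6.1, -0.7]
gripper_width: 0.0005
gripper_force: 3.0
```

Request:
drive_tool([
  [[-1,-0.006,0,0,0],[-1,-0.012,0,0,0],[-1,-0.018,0,0,0],[-1,-0.024,0,0,0],[-1,-0.03,0,0,0]],
])

```text
time_s: 22.72
tcp_pos: [0.4948, -0.0633, 0.0579]
eef_rot: [180.0, -0.0, -97.3]
contact_force: [-1.3, -6.0, -1.5]
gripper_width: 0.0007
gripper_force: 3.0
```

Run:
```python
from h import *
t=capture("top");cv2.imwrite("pics/t5.png",cv2.resize(t[225:310,155:345,::-1],None,fx=4.2,fy=4.2,interpolation=cv2.INTER_CUBIC))
```

```text
(no output)
```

View pics/t5.png

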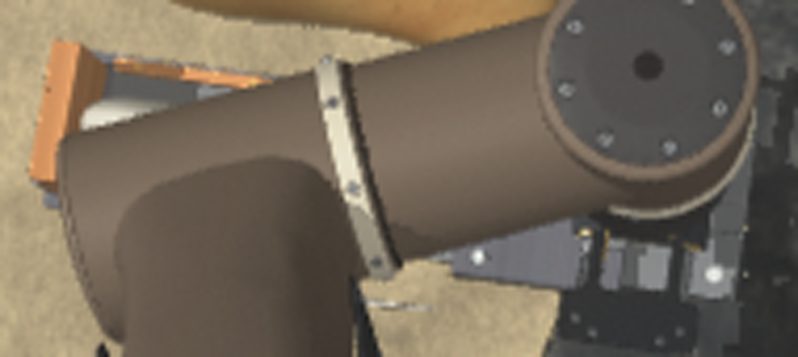

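The arm hides most of the gauge. Only the white heel shows, close to the block at crop (85,115). I'll go on by force in fine steps.

Request:
drive_tool([
  [[-1,-0.005,0,0,0],[-1,-0.01,0,0,0],[-1,-0.015,0,0,0],[-1,-0.015,0,0,0]],
])

```text
time_s: 23.28
tcp_pos: [0.495, -0.0614, 0.0579]
eef_rot: [180.0, -0.0, -97.3]
contact_force: [0.1, -5.0, -1.6]
gripper_width: 0.0004
gripper_force: 2.7
```

Request:
drive_tool([
  [[-1,-0.004,0,0,0],[-1,-0.008,0,0,0],[-1,-0.008,0,0,0]],
])

```text
time_s: 23.65
tcp_pos: [0.4952, -0.0605, 0.0579]
eef_rot: [180.0, -0.0, -97.3]
contact_force: [-1.0, -5.1, -1.1]
gripper_width: 0.0001
gripper_force: 2.8
```

Request:
drive_tool([
  [[-1,-0.004,0,0,0],[-1,-0.008,0,0,0],[-1,-0.008,0,0,0]],
])

```text
time_s: 24.02
tcp_pos: [0.4953, -0.0595, 0.0579]
eef_rot: [180.0, -0.0, -97.3]
contact_force: [0.2, -5.4, -0.6]
gripper_width: 0.0004
gripper_force: 2.8
```

Request:
drive_tool([
  [[-1,-0.004,0,0,0],[-1,-0.004,0,0,0],[-1,-0.004,0,0,0]],
])

```text
time_s: 24.4
tcp_pos: [0.4954, -0.0591, 0.0579]
eef_rot: [180.0, -0.0, -97.3]
contact_force: [-1.5, -5.4, -1.8]
gripper_width: 0.0004
gripper_force: 2.8
```

Request:
drive_tool([
  [[-1,-0.004,0,0,0],[-1,-0.006,0,0,0],[-1,-0.006,0,0,0]],
])

```text
time_s: 24.78
tcp_pos: [0.4955, -0.0584, 0.0579]
eef_rot: [180.0, -0.0, -97.3]
contact_force: [-0.6, -5.6, -0.4]
gripper_width: 0.0003
gripper_force: 2.9
```

Request:
drive_tool([
  [[-1,-0.004,0,0,0],[-1,-0.006,0,0,0],[-1,-0.006,0,0,0]],
])

```text
time_s: 25.15
tcp_pos: [0.4955, -0.058, 0.0579]
eef_rot: [180.0, -0.1, -97.3]
contact_force: [-0.7, -8.6, -1.2]
gripper_width: 0.0007
gripper_force: 4.1
```

Request:
drive_tool([
  [[-1,-0.003,0,0,0],[-1,-0.003,0,0,0],[-1,-0.003,0,0,0]],
])

```text
time_s: 25.52
tcp_pos: [0.4955, -0.0578, 0.058]
eef_rot: [180.0, -0.1, -97.3]
contact_force: [0.7, -10.0, -1.8]
gripper_width: 0.0004
gripper_force: 4.8
```

The force has risen to 10 N with no further travel, so the heel is against the block. I'll back off, lift and look.

Request:
drive_tool([
  [[-1,0.005,0,0,0],[-1,0.02,0,0,0],[-1,0.08,0,0,0],[-1,0.2,0,0,0],[-1,0.2,0,0,0]],
])

```text
time_s: 26.15
tcp_pos: [0.4925, -0.0816, 0.0579]
eef_rot: [-180.0, 0.0, -97.4]
contact_force: [0.2, -0.5, 0.1]
gripper_width: 0.0001
gripper_force: 0.0
```

Request:
drive_tool([
  [[-1,0,0,-0.3,0],[-1,0,0,-0.7,0],[-1,0,0,-1,0],[-1,0,0,-1,0]],
])

```text
time_s: 26.65
tcp_pos: [0.4946, -0.0806, 0.1811]
eef_rot: [-179.6, 0.1, -97.3]
contact_force: [-0.4, -0.1, -0.1]
gripper_width: 0.0007
gripper_force: 0.0
```

Request:
drive_tool([
  [[-1,0.5,0,-0.3,0],[-1,1,0,-0.5,0],[-1,1,0.5,-0.5,0],[-1,1,1,-0.5,0],[-1,1,1,-0.5,0]],
])

```text
time_s: 27.28
tcp_pos: [0.3545, -0.1845, 0.2375]
eef_rot: [-180.0, 0.1, -97.4]
contact_force: [0.6, 0.1, -1.2]
gripper_width: 0.0004
gripper_force: 0.0
```

```bash
python3 st.py
python3 - <<'E'
from h import *
t=capture("top");cv2.imwrite("pics/t6.png",cv2.resize(t[225:310,155:345,::-1],None,fx=4.2,fy=4.2,interpolation=cv2.INTER_CUBIC))
E
```

```text
time_s 27.275
tcp_pos [ 0.35453934 -0.18448486  0.23751835]
eef_rot [-1.79978884e+02  5.84251968e-02 -9.73691679e+01]
contact_force [ 0.58889302  0.13286293 -1.1769317 ]
moment [ 0.06354455 -0.20755463  0.00412731]
gripper_width 0.00040366186717941653
gripper_force 0.0
```

View pics/t6.png

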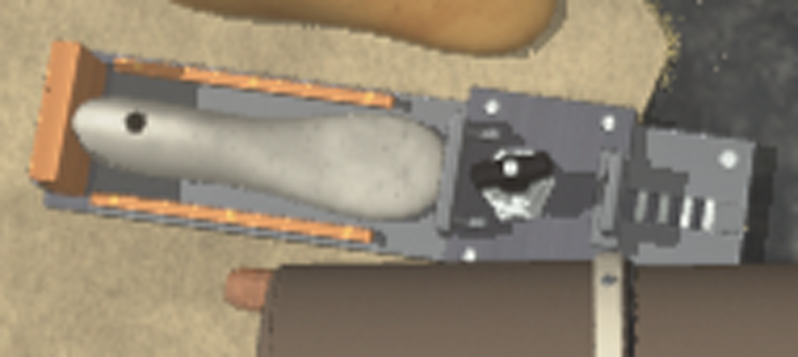

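The heel is at the block (crop (75,118)), the toe plate touches the toe (crop (447,165)), the knob is turned and parked, and the awl has not moved. I'll hand it in.

```bash
python3 -c "
from plant import job
print(job.close_job())"
```

```text
the job is handed in; nothing more can be done
None
```

The job is handed in at about 27 s: the plunger is parked in its rest notch at about 72° and 8 mm up, the white last's heel sits against the heel block with the toe stop at its toe, and the arm is clear of everything; the highest push on the stop was about 10 N.

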